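Flip the reorder marker of the empty bin

TASK

Each of the three small grey fastener bins on wooden stands has a hinged marker in front of it, and one of these bins is empty. Using the fingertips only to press and push, flip the empty bin's marker right over its pivot, away from the robot, until it lies fully flat towards the bin with its cross face up (pressing its thumb tab down raises the plate, which can then be pushed over). Be gentle, leave the other two markers as they are, and do not lift or shift the stands or anything else on the bench.

Things in the scene. Friction and masses are not known exactly. Their poses are not given: they have to be found in the camera images.
- station_empty: Sizes in mm. Stand with the EMPTY bin: loose wooden board 280 (own x) x 110 (y) x 12, 1.4 to 2.1 kg, can slide. Origin: centre of its underside; +x away from the robot (within 0.15 rad), z up. Far half: open grey bin 100 x 100, rim at z 72, x 35 to 135. Near half: hinged marker on a level pivot along y at x -60, z 55. Steel rest bars (6 thick, 60 wide, top z 51) 62 before and behind the pivot; open between them down to z 12.
- station_bolts: A stand of the same make, size and axes, with the bin full of steel bolts (heaped to about z 50 mm); same marker.
- station_nuts: A stand of the same make, size and axes, with the bin full of brass nuts (heaped to about z 50 mm); same marker.
- marker_empty (a joint): Hinge angle of the marker in front of the EMPTY bin: 0 = plate level towards the robot, disc face up; 1.57 = plate upright; 3.14 = plate level on the far side, over the board towards the bin, cross face up (end stops at 0 and 3.14).
- marker_bolts (a joint): Hinge angle of the marker in front of the bin full of steel bolts: 0 = plate level towards the robot, disc face up; 1.57 = plate upright; 3.14 = plate level on the far side, over the board towards the bin, cross face up (end stops at 0 and 3.14).
- marker_nuts (a joint): Hinge angle of the marker in front of the bin full of brass nuts: 0 = plate level towards the robot, disc face up; 1.57 = plate upright; 3.14 = plate level on the far side, over the board towards the bin, cross face up (end stops at 0 and 3.14).
- empty_pivot (a point): Sizes in mm. Middle of the pivot of the empty bin's marker, 55 above the table; axes as the stand's. Steel cheeks 6 thick, inner faces 42 to either side (own y), tops at z 65. The hinge is slightly stiff (0.03 N m): the marker stays at any angle, and 1 to 4 N moves it.
- empty_edge (a point): Sizes in mm. Middle of the free edge of the empty bin's marker: an aluminium plate 70 wide (own y), 5 thick, 70 from pivot to free edge. Starts level or up to 0.2 rad raised, free edge towards the robot, raised disc on its upper face, raised cross on its lower face. Can be pushed over once upright; when flipped the edge is 70 beyond the pivot. Turns with the marker.
- empty_tab (a point): Sizes in mm. Thumb tab rigid with the marker: 40 wide, 5 thick, reaching 27 out from the pivot on the side away from the plate, 45 degrees up when the plate is level. The point, at mid-thickness of its end, then lies 19 beyond the pivot (away from the robot) and 19 above it. Pressing it down raises the plate. Flipped, it points down towards the robot.
- glue: Bystander (sizes in mm): white glue bottle, diameter 30, height 100, standing; origin at the centre of its underside.
- oil_can: Bystander (sizes in mm): small can, diameter 30, height 85, standing; origin at the centre of its underside.
- tape_measure: Bystander (sizes in mm): tape measure, rounded case 65 x 60 x 34; origin at the centre of its underside.
- wrench: Bystander (sizes in mm): open wrench, 160 long, lying flat along its own x.
- screwdriver: Bystander (sizes in mm): screwdriver, 190 long, lying along its own x.
- mug: Bystander (sizes in mm): mug, rim radius 38, height 90, handle at its own +y; origin at the centre of its underside.
- jar: Bystander (sizes in mm): glass jar, diameter 68, height 85, standing; origin at the centre of its underside.

How it is judged:
On the way:
1. the empty bin's marker has been raised past upright (value of joint marker_empty above 1.6 rad).
At the end, for the whole second after the job is handed in: The empty bin's marker lies flat on the far side, cross face up (hinge above 2.97 rad, within 10 degrees of its stop), at rest; the other two markers are still below 0.4 rad; the stands and bystanders are upright and within 30 mm of where they began (value of joint marker_empty above 2.97 rad and velocity of joint marker_empty between -0.05 and 0.05 rad/s and value of joint each of marker_bolts, marker_nuts below 0.4 rad and distance of each of station_empty, station_bolts, station_nuts, glue, oil_can, tape_measure, wrench, screwdriver, mug, jar from where it was at the start of the episode below 0.03 m and angle between each of station_empty, station_bolts, station_nuts's own z axis and vertical below 0.1 rad and angle between each of glue, oil_can, mug, jar's own z axis and vertical below 0.3 rad); the robot touches nothing.
It fails at once if the marker of a filled bin is raised (above 0.4 rad) (value of joint any of marker_bolts, marker_nuts above 0.4 rad).
It fails at once if a bin stand is shifted more than 30 mm, or lifted or tipped (8 mm or 0.1 rad) (distance of any of station_empty, station_bolts, station_nuts from where it was at the start of the episode above 0.03 m or height (world z) of any of station_empty, station_bolts, station_nuts above 0.008 m or angle between any of station_empty, station_bolts, station_nuts's own z axis and vertical above 0.1 rad).
It fails at once if a bystander is moved more than 30 mm or knocked over (distance of any of glue, oil_can, tape_measure, wrench, screwdriver, mug, jar from where it was at the start of the episode above 0.03 m or angle between any of glue, oil_can, mug, jar's own z axis and vertical above 0.3 rad).
It fails at once if the fingers press the stand or its marker with more than 40 N, as in gripping or ramming it (contact force between the fingers and station_empty above 40 N).
It also fails if it takes over 42 s, if anything falls off the work surface, if the arm or the gripper's body presses on something with over 40 N, if the wrist force passes 120 N, or if a joint passes its speed limit or range.

ROBOT

A 7-joint arm with a two-finger parallel gripper is mounted at the origin on the work surface. World frame = base frame: x ahead of the robot, y to its left, z up, the work surface at z = 0. Lengths are in m, angles in rad, forces in N, time in s.
With the tool pointing down it reaches from about 0.425 to 0.95 m from the base axis. Payload 4.7 kg.
Tool frame: the origin (TCP) lies between the finger pads; the fingertips stand 25 mm ahead of it and the grasp point (between the pads) lies 6 mm ahead of it; z points along the fingers, y is the line along which they close (so a half turn about z gives the same grasp; the last joint's range is limited). The gripper opens to 85 mm and grips with 20 to 120 N. Pads are 22 mm wide; open, the fingers measure 114 mm over their backs; the gripper's body (76 mm by 85 mm) begins 54 mm behind the grasp point. The pads swing forward as they close: fully open they stand 13 mm farther back than shut.
Start: joints at [1.269, 0.469, -0.049, 1.532, 0.024, 1.141, -0.082], TCP at [0.182, -0.65, 0.256] pointing down, gripper open.
Joint ranges: [-2.59, 2.59], [-0.33, 1.99], [-1.39, 1.29], [0.1, 2.45], [-1.04, 4.18], [0.21, 1.99], [-2.66, 2.66]. Speed limits (rad/s): [2.57, 2.57, 3.14, 3.14, 3.14, 3.14, 3.14].

INTERFACE

Orientations are given as a 3x3 rotation matrix whose columns are the frame's x, y, z axes.
In Python, from rig import * gives the robot as it stands. Calls block until the motion is done:
- movep(position, orientation): joint-space move of the TCP to a pose.
- move_l(position, attitude=None, feed=0.15, until_force=None): straight line of the TCP; attitude=None keeps the orientation; feed is the mean speed in m/s. With until_force (N) it stops when the force on the tool has changed by that much, and returns True; else False.
- move_joints(angles): joint-space move.
- command_gripper(opening, newtons=None): finger opening in m; newtons is the grip in N (None keeps the last); returns when the fingers have stopped.
- sleep(seconds).
- inverse_kinematics(position, orientation): joint angles nearest the present ones, or None.
- sense(): the state.
- camera(name): name is "scene" or "side" or "wrist"; returns (picture, depth): 480x640x3 uint8, red, green, blue; 480x640 float32, m along the optical axis (not along the pixel's ray), 0 where there is no reading.
- camera_params(name): a dict with "K" (3x3 intrinsics, pixels), "position" and "rotation" of the camera in the world; the wrist camera has in their place "tool_from_camera" (4x4, takes a point from camera to tool coordinates, whose origin is the TCP and whose axes are the flange's). Camera axes: x right, y down, z forward; pixel columns grow to the right and rows downward; lengths in m; the calibration is good to about 2 mm. A picture is of the moment at which its call begins: read the wrist's pose just before it. camera_params takes no time and is no camera call.
A pose or a line that the arm cannot do raises Unreachable and nothing moves.
- finish_job(): hands the job in; it is judged then, once.
The state is a dict: "time_s": time; "joint_pos": joint angles; "qd": joint speeds; "joint_efforts": joint torques, N m; "position": TCP position; "tcp_rot": TCP orientation; "wrist_force": force on the tool from outside, world axes, zero at the start; "ft_torque": the same for the moment, N m; "finger_gap": finger opening in m; "gripper_force": force on a finger pad.
Only numpy, scipy, OpenCV 4.12 (cv2) and the standard library are available. Lean on these libraries where they do the work, as an engineer would, in place of code of your own. Each camera call takes 0.05 s, during which the arm holds its last target. There are 200 camera calls.

## Working session

There is one attempt and no reset: what is moved stays moved. The work goes in short steps, each a Python script; the robot and the scene stay as the last script left them, time stands still between calls to the robot, and variables do not carry over. Pictures are saved under pics/ and viewed, at most 10 in all, crops included, and the job is handed in when it is done.

```bash
mkdir -p pics; python3 - <<'E'
from rig import *
import cv2,numpy as np
for n in ("scene","side"):
    p,d=camera(n); cv2.imwrite(f"pics/{n}0.png",p[:,:,::-1]); np.savez(f"{n}0.npz",p=p,d=d,**camera_params(n))
    c=camera_params(n);print(n,c["K"],c["position"],c["rotation"])
s=sense();print(s["time_s"],s["position"],s["tcp_rot"])
E
```

```text
scene [[485.93642584   0.         322.91262653]
 [  0.         485.93642584 239.66905696]
 [  0.           0.           1.        ]] [ 1.42990316 -0.20358109  0.71309458] [[ 0.22661959  0.54057287 -0.8102003 ]
 [ 0.97393094 -0.1343991   0.1827441 ]
 [-0.01010369 -0.83049253 -0.55693812]]
side [[465.54623888   0.         318.5308485 ]
 [  0.         465.54623888 240.61144073]
 [  0.           0.           1.        ]] [0.01146013 0.58348229 0.84997071] [[-0.74087112 -0.46830633  0.48145526]
 [-0.67157964  0.52668906 -0.52113282]
 [-0.00952742 -0.70942781 -0.70471371]]
0.1 [ 0.1817696  -0.64956588  0.25535747] [[ 9.63014309e-01  2.69449814e-01 -4.88800694e-04]
 [ 2.69450257e-01 -9.63012811e-01  1.69828223e-03]
 [-1.31194991e-05 -1.76717756e-03 -9.99998438e-01]]
```

View pics/scene0.png

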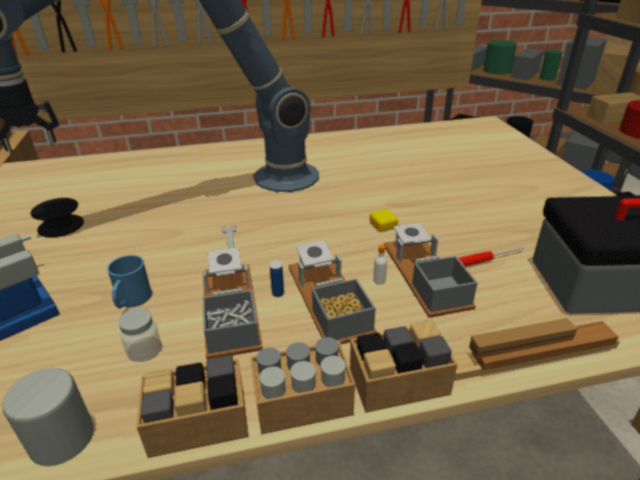

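View pics/side0.png

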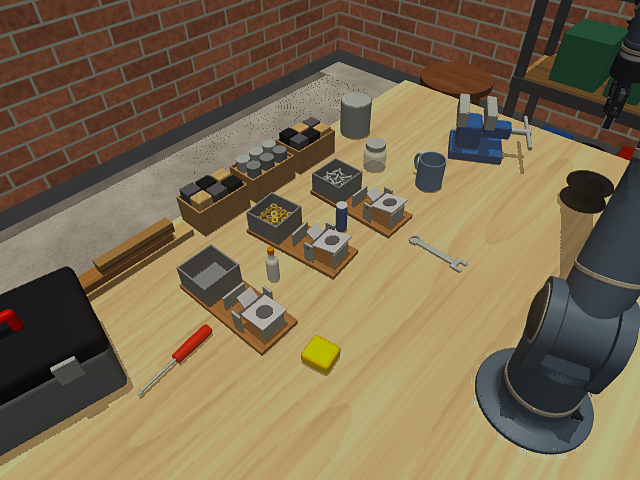

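The empty bin is the robot's leftmost one: around (445,280) in scene and (210,270) in side, with its marker plate at (265,312) in side. I'll enlarge both.

```bash
python3 - <<'E'
import cv2,numpy as np
a=np.load("side0.npz")["p"][235:360,170:305,::-1];b=np.load("scene0.npz")["p"][215:320,370:485,::-1]
cv2.imwrite("pics/a.png",cv2.resize(a,None,fx=4.8,fy=4.8,interpolation=cv2.INTER_CUBIC))
cv2.imwrite("pics/b.png",cv2.resize(b,None,fx=5,fy=5,interpolation=cv2.INTER_CUBIC))
E
```

```text
(no output)
```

View pics/a.png

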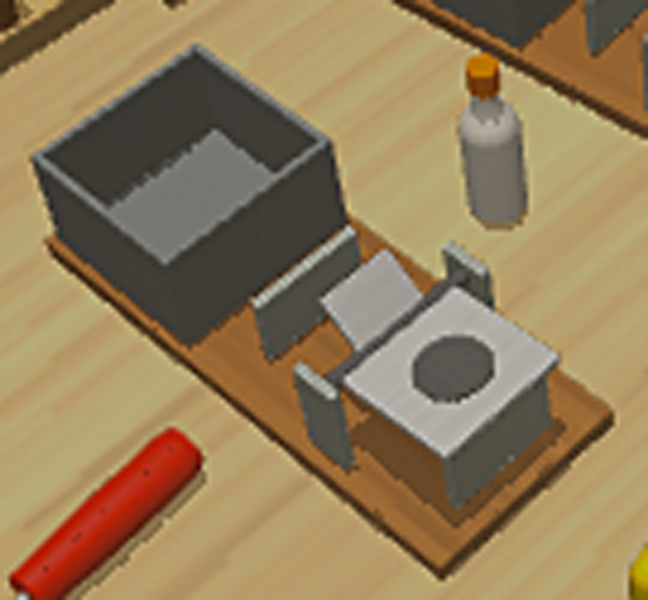

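View pics/b.png

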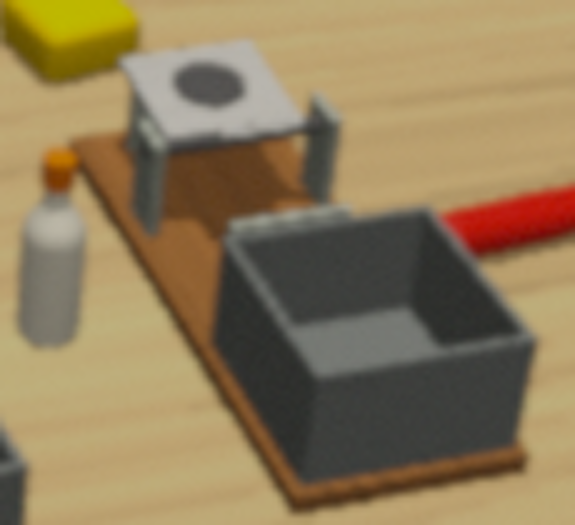

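Side crop: board corners at (612,413), (442,573) and (50,237), with bin rim corners at (196,45), (35,158) and (330,142). Scene crop: board corners at (297,497), (523,458) and (75,143), with the rim at (430,208), (535,342), (318,378) and (225,243). The marker is near level. Next I fit the stand pose.

```bash
cat > fit.py <<'E'
import numpy as np
from scipy.optimize import least_squares
S={"side":(4.8,(170,235),[((612,413),(-140,-55,12)),((442,573),(-140,55,12)),((50,237),(140,55,12)),((196,45),(135,-50,72)),((35,158),(135,50,72)),((330,142),(35,-50,72))]),
"scene":(5,(370,215),[((297,497),(140,-55,12)),((523,458),(140,55,12)),((75,143),(-140,-55,12)),((430,208),(35,50,72)),((535,342),(135,50,72)),((318,378),(135,-50,72)),((225,243),(35,-50,72))])}
C={n:np.load(n+"0.npz") for n in S}
def res(q):
    c,s=np.cos(q[2]),np.sin(q[2]);r=[]
    for n,(f,o,L) in S.items():
        c_=C[n]
        for uv,p in L:
            p=np.array(p)/1000;w=[q[0]+c*p[0]-s*p[1],q[1]+s*p[0]+c*p[1],p[2]]
            v=c_["K"]@(c_["rotation"].T@(w-c_["position"]));r+=list(v[:2]/v[2]-np.array(uv)/f-o+.5-.5/f)
    return np.array(r)
f=least_squares(res,[.6,.2,0],loss="soft_l1")
q=f.x
E
python3 - <<'E'
from fit import *
print(q,f.fun.reshape(-1,2).round(1) if 0 else res(q).reshape(-1,2).round(1).tolist())
c,s=np.cos(q[2]),np.sin(q[2]);R=np.array([[c,s,0],[s,-c,0],[0,0,-1]])
from rig import *
for x in (-150,-120,-36,0,40):
  for z in (.08,.2):
    w=[q[0]+c*x/1000,q[1]+s*x/1000,z];j=inverse_kinematics(w,R);print(x,z,np.round(w,3),None if j is None else np.round(j,2))
E
```

```text
[0.59396031 0.23291403 0.00552592] [[-0.2, -0.7], [-1.8, -0.9], [-1.8, -0.3], [0.0, -1.2], [-1.4, -1.1], [0.1, -0.7], [-0.9, -0.9], [1.6, -1.5], [-0.8, -2.1], [-0.1, -1.5], [0.6, -1.2], [-0.5, -0.9], [-0.7, -2.0]]
-150 0.08 [0.444 0.232 0.08 ] [ 0.03  0.55 -0.75  2.07  0.56  0.74 -2.65]
-150 0.2 [0.444 0.232 0.2  ] [-0.69  0.25  0.14  2.01 -0.04  0.89 -2.09]
-120 0.08 [0.474 0.232 0.08 ] [ 0.04  0.58 -0.76  2.    0.57  0.77 -2.62]
-120 0.2 [0.474 0.232 0.2  ] [ 0.32  0.54 -1.14  1.9   0.56  1.07 -2.62]
-36 0.08 [0.558 0.233 0.08 ] [-0.01  0.64 -0.63  1.83  0.5   0.83 -2.45]
-36 0.2 [0.558 0.233 0.2  ] [ 0.16  0.56 -0.88  1.73  0.48  1.08 -2.44]
0 0.08 [0.594 0.233 0.08 ] [-0.04  0.67 -0.58  1.75  0.46  0.86 -2.39]
0 0.2 [0.594 0.233 0.2  ] [ 0.11  0.59 -0.8   1.65  0.46  1.1  -2.38]
40 0.08 [0.634 0.233 0.08 ] [-0.06  0.71 -0.54  1.65  0.44  0.9  -2.33]
40 0.2 [0.634 0.233 0.2  ] [ 0.07  0.63 -0.73  1.56  0.45  1.13 -2.33]
```

```bash
cat > h.py <<'E'
from rig import *
from fit import q,np
import cv2
c,s=np.cos(q[2]),np.sin(q[2]);R=np.array([[-c,-s,0],[-s,c,0],[0,0,-1.]])
def P(x,z): # fingertip at x mm beyond pivot, z mm above the table -> TCP
    x=(x-60)/1000; return np.array([q[0]+c*x,q[1]+s*x,z/1000+.025])
def st(m):
    t=sense();d=t["position"]-[q[0],q[1],0];print(m,"t",round(t["time_s"],2),"tip x",round((d[0]*c+d[1]*s)*1000+60,1),"z",round(t["position"][2]*1000-25,1),"F",np.round(t["wrist_force"],1),flush=True)
def pic(n,name):
    p,d=camera(n);cv2.imwrite(f"pics/{name}.png",p[:,:,::-1])
    return p
E
python3 - <<'E'
from h import *
command_gripper(0.0,20)
movep(P(24,160),R);st("above")
move_l(P(24,90),feed=.12);st("pre")
pic("side","pre")
hit=move_l(P(24,62),feed=.03,until_force=12);st(hit)
if not hit: hit=move_l(P(24,54),feed=.03,until_force=20);st(hit)
p=pic("side","press")
cv2.imwrite("pics/press_c.png",cv2.resize(p[200:370,160:340,::-1],None,fx=3.3,fy=3.3))
E
```

```text
above t 4.22 tip x 24.5 z 159.8 F [-0.7  0.9  0.2]
pre t 4.96 tip x 24.2 z 90.4 F [0.6 0.7 0.1]
False t 6.09 tip x 23.3 z 61.6 F [-0.7 -0.1 -0.4]
False t 6.51 tip x 23.8 z 53.7 F [0.1 0.4 0.8]
```

View pics/press_c.png

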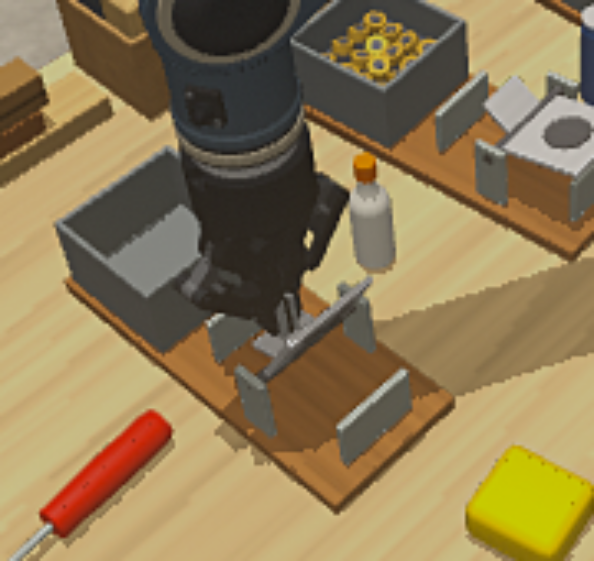

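The plate (crop (320,325)) is raised to about 60–65° and the stand hasn't moved. Next I go over and push it from the robot side.

```bash
python3 - <<'E'
from h import *
move_l(P(27,165),feed=.12)
move_l(P(-85,165),feed=.15)
move_l(P(-85,97),feed=.12);st("behind")
print(move_l(P(-10,97),feed=.06,until_force=12));st("pushed")
for a in (75,60,45,30,15):
    a=np.radians(a);h=move_l(P(47*np.cos(a)-8,57+47*np.sin(a)),feed=.06,until_force=15);st(h)
    if h: break
p=pic("side","push")
cv2.imwrite("pics/push_c.png",cv2.resize(p[200:370,160:340,::-1],None,fx=3.3,fy=3.3))
E
```

```text
behind t 9.25 tip x -84.7 z 97.3 F [-0.9 -0.2 -0.1]
False
pushed t 10.65 tip x -10.2 z 97.0 F [-0.4  0.1 -0.4]
False t 11.05 tip x 4.8 z 102.6 F [-1.  -0.4 -0.5]
False t 11.41 tip x 15.8 z 97.3 F [ 0.3 -0.3  0.9]
False t 11.77 tip x 25.4 z 89.8 F [-0.4  1.  -0.1]
False t 12.12 tip x 32.7 z 79.9 F [-0.4 -0.2  0.2]
False t 12.48 tip x 37.3 z 68.6 F [0.1 0.3 0.3]
```

View pics/push_c.png

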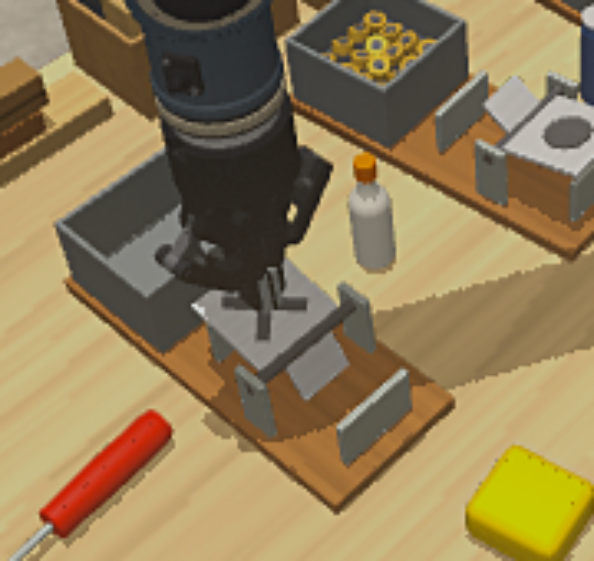

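The plate is over, cross face up at (265,310), nearly flat. I'll press gently down to the stop, then lift away.

```bash
python3 - <<'E'
from h import *
print(move_l(P(42,50),feed=.02,until_force=8));st("pressed")
move_l(P(42,180),feed=.12);st("up")
p=pic("side","end")
cv2.imwrite("pics/end_c.png",cv2.resize(p[200:370,160:340,::-1],None,fx=3.3,fy=3.3))
E
```

```text
True
pressed t 13.19 tip x 40.1 z 57.5 F [-0.9 -0.9  6.1]
up t 14.37 tip x 41.7 z 179.0 F [-0.6  0.5 -0. ]
```

View pics/end_c.png

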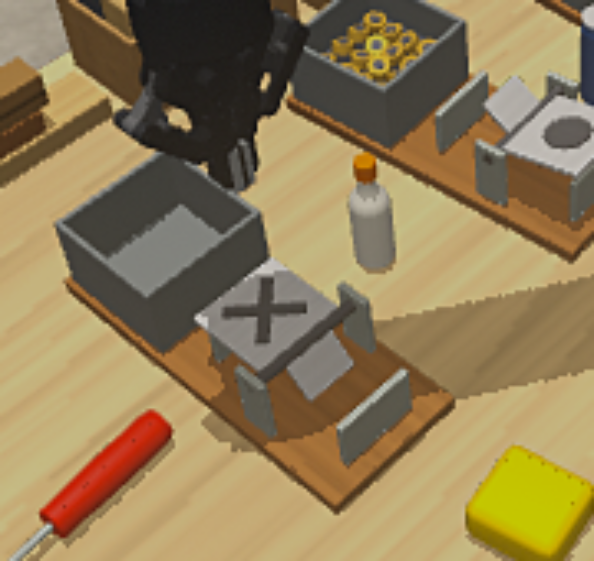

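The marker lies flat with its cross up at (265,310). It stopped hard at z 57.5 mm, which is the plate's top face height at the end stop.

```bash
python3 -c "
from rig import *
print(finish_job())"
```

```text
the job is handed in; nothing more can be done
None
```

The empty bin's marker is flipped over and lies flat towards the bin with its cross face up; the camera showed nothing else moved near that stand, and I handed the job in at about 14 s (the hand-in gave no verdict).

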